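Open the double-latched hood of a slit-lamp power unit

ROBOT

A 7-joint arm with a two-finger parallel gripper is mounted at the origin on the work surface. World frame = base frame: x ahead of the robot, y to its left, z up, the work surface at z = 0. Lengths are in mm, angles in degrees, forces in N, time in s.
With the tool pointing down it reaches from about 425 to 875 mm from the base axis. Payload 4.7 kg.
Tool frame: the origin (TCP) lies midway between the tips of the shut fingers; the grasp point (between the pads) lies 19 mm behind it; z points along the fingers, y is the line along which they close (so a half turn about z gives the same grasp; the last joint's range is limited). The gripper opens to 87 mm and grips with 3 to 60 N. Pads are 19 mm wide; open, the fingers measure 117 mm over their backs; the gripper's body (75 mm by 190 mm) begins 51 mm behind the grasp point.
Start: joints at [-65.14, 18.392, -4.016, 83.108, 1.295, 78.541, -3.26], TCP at [264.954, 593.57, 222.587] pointing down, gripper open.
Joint ranges: [-163.93, 163.93], [-17.29, 119.83], [-79.2, 71.16], [3.27, 140.29], [-89.18, 269.18], [5.43, 117.66], [-154.24, 154.24]. Speed limits (degrees/s): [147.25, 147.25, 180, 180, 180, 180, 180].

INTERFACE

Orientations are given as [roll, pitch, yaw] about the fixed x, y, z axes, in that order (R = Rz(yaw) Ry(pitch) Rx(roll)).
In Python, from cell import * gives the robot as it stands.
- The arm moves only by the tool drive_tool, never from a script. Its argument "increments" is a list of rows, each an object of numbers: "x", "y", "z": the shift along the tool's x, y, z in mm; "spin": the turn about the tool's z in degrees; "fingers": the opening, from 0 (shut) to 1 (fully open). A call has 1 to 5 rows; each row is the pose to reach, as a shift and turn from the pose commanded when the call began, along the tool's axes at that moment; what a row does not reach only later rows make up. A row lasts 1/8 s, in which the tool goes at most 62.5 mm and 10.7 degrees, less where a joint would pass 70% of its speed; a pose out of reach is approached as far as the arm can. A call with a gripper value outside its range is refused whole. The fingers move at their own pace and stop on an object; "squeeze" is the grip in N (left out, the last holds). Time passes only in rows, so rows that repeat a pose let the fingers close. It gives the time, the measured TCP pose, the force, the opening and the grip force at its end, in the units of the state.
- sense(): the state, without advancing time (a new reading comes with each control period).
- snapshot(name): name is "scene" or "top" or "wrist"; returns a dict with "color" (400x640x3 uint8, blue, green, red), "mtx" (3x3 intrinsics, pixels), "rvec" (rotation vector, rad) and "tvec" (3), from world to camera coordinates, as OpenCV has them; the wrist camera has in their place "hand_eye" (4x4, takes a point from camera to tool coordinates, whose origin is the TCP and whose axes are the flange's). Camera axes: x right, y down, z forward; pixel columns grow to the right and rows downward; lengths in mm; the calibration is good to about 2 mm. The wrist camera is an equidistant fisheye: a pixel r from the principal point sees the ray r / f radians off the axis. A picture is of the moment at which its call begins: read the wrist's pose just before it. There is no depth.
- close_job(): hands the job in; it is judged then, once.
The state is a dict: "time": time; "q": joint angles; "joint_vel": joint speeds; "joint_torque": joint torques, N m; "tool_pos": TCP position; "orientation": TCP orientation; "force": force on the tool from outside, world axes, zero at the start; "moment": the same for the moment, N m; "finger_gap": finger opening in mm; "grasp_force": force on a finger pad.
Only numpy, scipy, OpenCV 4.12 (cv2) and the standard library are available. Lean on these libraries where they do the work, as an engineer would, in place of code of your own. Each camera call takes 0.05 s, during which the arm holds its last target. There are 200 camera calls.

TASK

Open the hood of the white power unit so its lamp can be changed: slide the bolt free, raise the hood a little until its hidden safety catch stops it, then feel along under its front edge for the catch's tab, push the tab gently aside and swing the hood wide open (past 50 degrees), leaving it standing open. Do not wrench the hood against the catch or lean on the tab or the ledge (keep well under 20 N), and leave the bottle, carton and cup where they are.

Things in the scene. Friction and masses are not known exactly. Their poses are not given: they have to be found in the camera images.
- unit: The power unit, a white steel box fixed to the table, 320 mm wide (its y) and 132 mm high with the hood closed; origin under its middle at table height. Its x points to the rear (the hinge), y to its left, z up. Front wall at x = -122 mm. Its top and back are one L-shaped hood.
- ledge: The unit's flat front ledge, 59 mm deep (x), 318 mm wide (y), with the hidden catch in it; origin in the middle of its top surface, 110 mm above the table; axes as the unit's. With the hood raised to the catch, a fingertip can come straight down in front of the hood's edge to just above the ledge, 16 mm behind this origin in x, and slide along y to press on the catch's tab.
- catch_zone (a point): Middle of the zone of the hidden catch, on the ledge's top, 16 mm behind and 30 mm to +y of its origin. A steel tab, 8 mm wide in y, 13 mm tall, stands on the ledge from 2 mm ahead of this point to 13 mm behind it in x; in y it is anywhere within 50 mm either side (not measured). Covered by the closed hood's edge, uncovered once that is raised to the catch.
- catch_push (a point): Same point as catch_zone; how the tab works: push its side towards the unit's +y. It pivots with about 4 N of friction, frees the hood after about 12 mm, meets a solid end stop after 18 to 22 mm, and stays where it is put (no spring). It cannot go to -y.
- bolt (a joint): Slide of the barrel bolt on the right end of the ledge: 0 = shot through the staple on the hood (locked; starts at 0 to 3 mm), grows as it slides to the unit's -y, end stop 0.028 m; the hood is clear of it above 0.022. Friction about 3 N.
- bolt_knob (a point): Middle of the bolt's upright round steel knob, 14 mm diameter, 36 mm tall, its middle 31 mm above the ledge. Free space on both sides along y: 33 mm to the hood's staple on its +y side (staple 20 mm high over the ledge).
- hood (a joint): Angle of the hood about the rear hinge: 0 = closed, 0.22 or so = stopped by the safety catch, 1.2 = end stop. Hood 0.6 kg; its stiff hinge (0.4 N m) holds it at any angle; the catch's tab binds if the hood is left pulled hard against it, so ease it back down a few mm. Lifting it at the pull takes about 6 N.
- hood_pull (a point): Middle of the hood's black pull: a horizontal round bar, 16 mm diameter, 32 mm long along the unit's y, 30 mm above the hood's top, on a narrow stem. Pinched at its two ends from above (fingers closing along y) it can turn between the fingers as the hood swings. Moves with the hood.
- hood_edge (a point): Middle of the hood's front top edge; moves with the hood. Hood 324 mm wide, 6 mm thick, with a lip 10 mm down below it here. Closed, it lies 22 mm above the ledge and 7.5 mm behind (+x) the ledge's origin; at the catch it has moved some 27 mm up and 26 mm back. A steel staple juts out 27 mm ahead of it at y = -78 to -70 mm.
- hood_hinge (a point): Middle of the hinge axis, low at the unit's rear, 12 mm above the table and 65 mm behind the unit's origin; the axis runs along the unit's y. In the unit's frame the pull starts 110 mm ahead of it and 150 mm above it.
- sanitiser_mid (a point): Bystander: clear plastic bottle with a white cap, 60 mm diameter, 150 mm tall, standing on the table beside the unit; point at half height. Leave alone.
- carton_mid (a point): Bystander: closed cardboard carton 120 x 70 x 50 mm on the table beside the unit; point at its centre. Leave alone.
- swab_cup_mid (a point): Bystander: white ceramic cup, 66 mm diameter, 80 mm tall, on the table beside the unit; point at half height. Leave alone.

How it is judged (in metres and radians):
On the way, in this order (a step that is already met when the one before it is completed fails the run):
1. the bolt is drawn clear of the staple while the hood is still down (value of joint bolt above 0.022 m and value of joint hood below 0.08 rad), for 0.1 s.
2. the hood is raised a little, up to its safety catch (value of joint hood between 0.13 and 0.27 rad), for 0.2 s.
At the end, for the whole second after the job is handed in: The hood stands still and open by more than 0.87 rad (50 degrees), the bolt still drawn (over 20 mm) (value of joint hood above 0.87 rad and velocity of joint hood between -0.05 and 0.05 rad/s and value of joint bolt above 0.02 m); the robot touches nothing.
It fails at once if the fingers press on the ledge or on the catch's tab with more than 20 N (contact force between the fingers and ledge above 20 N).
It fails at once if the hood is pulled against the safety catch with more than 20 N (contact force between hood and ledge above 20 N).
It fails at once if the bottle is moved more than 30 mm (distance of sanitiser_mid from where it was at the start of the episode above 0.03 m).
It fails at once if the carton is moved more than 30 mm (distance of carton_mid from where it was at the start of the episode above 0.03 m).
It fails at once if the cup is moved more than 30 mm (distance of swab_cup_mid from where it was at the start of the episode above 0.03 m).
It also fails if it takes over 72 s, if anything falls off the work surface, if the arm or the gripper's body presses on something with over 40 N, if the wrist force passes 120 N, or if a joint passes its speed limit or range.

## Working session

There is one attempt and no reset: what is moved stays moved. The work goes in short steps, Python scripts to look and compute and a tool call to move; the robot and the scene stay as the last step left them, time stands still between calls to the robot, and variables do not carry over. Pictures are saved under pics/ and viewed, at most 10 in all, crops included, and the job is handed in when it is done.

Besides the shell and the picture viewer there is one more tool, called after "Request:" by a JSON object that holds its "fn" and its "kwargs". drive_tool: Moves the arm, as the interface text tells. Its arguments: {"type":"object","properties":{"increments":{"type":"array","items":{"type":"object","properties":{"x":{"type":"number"},"y":{"type":"number"},"z":{"type":"number"},"spin":{"type":"number"},"fingers":{"type":"number"}}}},"squeeze":{"type":"number"}},"required":["increments"]}

```bash
mkdir -p pics && ls && python3 - <<'E'
from cell import *
import cv2,numpy as np
s=sense();print(s)
for n in("scene","top"):
    p=snapshot(n);cv2.imwrite(f"pics/{n}1.png",p["color"]);np.savez(f"{n}1.npz",**p);print(n,p["mtx"],p["rvec"],p["tvec"])
E
```

```text
pics
{'time': 0.0, 'q': array([-65.14092772,  18.43579992,  -4.01714641,  83.17350136,
         1.29487297,  78.53946307,  -3.26118778]), 'joint_vel': array([-0.04777678,  0.00718711,  0.00217955,  0.02406382,  0.02037707,
        0.07746402, -0.04861491]), 'joint_torque': array([-5.81726249e-05, -4.91290033e+01, -4.03976664e-01, -3.12530673e+01,
       -6.38409681e-02,  4.35607194e-02,  1.75577734e-04]), 'tool_pos': array([264.72112542, 593.06790956, 221.51093381]), 'orientation': array([-1.79896475e+02,  5.02800433e-03,  1.55950970e+02]), 'force': array([ 0.8371956 ,  0.38436156, -0.00659248]), 'moment': array([-0.01510446,  0.02945314,  0.0246503 ]), 'grasp_force': 0.0, 'finger_gap': 87.1309989062899}
scene [[391.31567465   0.         319.49836599]
 [  0.         391.31567465 204.8641108 ]
 [  0.           0.           1.        ]] [ 1.82905668  1.39819135 -0.68034397] [-155.10329967 -221.22687887 1367.21877012]
top [[465.20615918   0.         321.28533599]
 [  0.         465.20615918 204.84652308]
 [  0.           0.           1.        ]] [ 2.21122685 -2.15442871  0.13357211] [ -28.48707993  593.24582711 1211.65208018]
```

View pics/scene1.png

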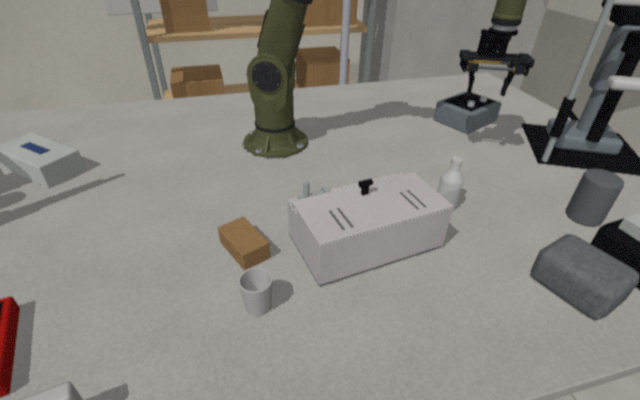

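View pics/top1.png

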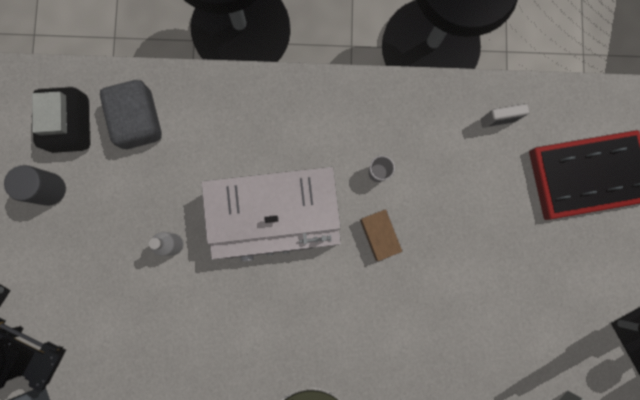

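The scene view shows the unit with the carton and cup on its −y side and the bottle on its +y side. The top view shows the hood at about (203–340, 170–245), the pull at (271,219), the ledge at rows 235–258 and the bolt near (318,240). I'll zoom in next.

```bash
python3 - <<'E'
import cv2
a=cv2.imread("pics/top1.png")[160:270,190:350]
b=cv2.imread("pics/scene1.png")[165:285,280:460]
a=cv2.resize(a,None,fx=5,fy=5,interpolation=cv2.INTER_CUBIC)
cv2.imwrite("pics/topz.png",a)
E
```

```text
(no output)
```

View pics/topz.png

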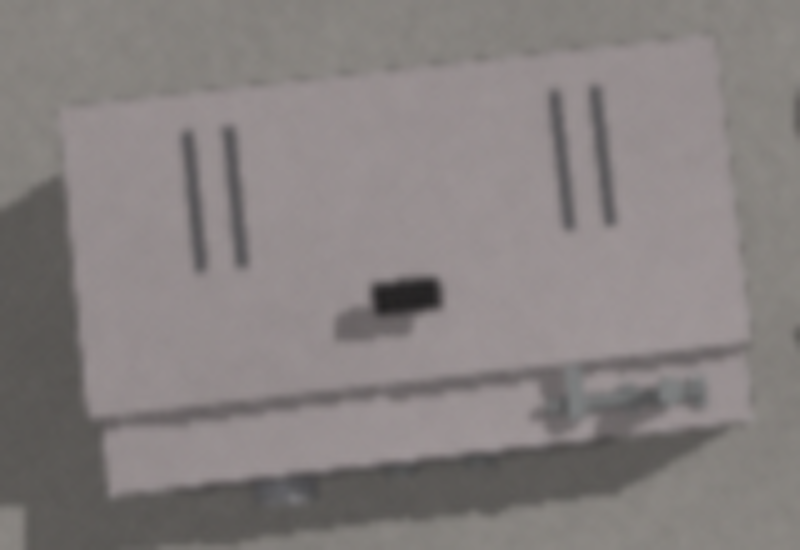

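The zoomed view gives clear hood and ledge corners, the pull at (406,296), the staple at about (565,390) and the knob at about (690,390). I'll cast rays for these.

```bash
cat > h.py <<'E'
import numpy as np,cv2
from scipy.spatial.transform import Rotation as Rn
def onplane(p,uv,z):
    R=cv2.Rodrigues(p["rvec"])[0];t=np.ravel(p["tvec"]);c=-R.T@t
    n=cv2.undistortPoints(np.float64(uv).reshape(-1,1,2),p["mtx"],None)[:,0]
    d=np.c_[n,np.ones(len(n))]@R
    return c+d*((z-c[2])/d[:,2])[:,None]
E
python3 - <<'E'
from h import *
p=np.load("top1.npz")
f=lambda a:np.array(a)/5+[190,160]-0.4*0
hd=onplane(p,f([(90,417),(750,343),(714,38),(62,105)]),132)
le=onplane(p,f([(108,496),(750,420)]),110)
pull=onplane(p,f([(406,296)]),162+4)
kn=onplane(p,f([(692,390)]),150)
# slot lines at z132
print(hd.round(1),le.round(1),pull.round(1),kn.round(1))
e=(hd[0]-hd[1])[:2];e2=(hd[3]-hd[2])[:2];e3=(le[0]-le[1])[:2]
for v in(e,e2,e3):print(np.linalg.norm(v),np.degrees(np.arctan2(-v[0],v[1])))
s=(hd[2]+hd[3]-hd[0]-hd[1])[:2]/2;print(np.linalg.norm(s),np.degrees(np.arctan2(s[1],s[0])))
# colour-refine pull by mask
col=p["color"];m=(col.max(2)<60).astype(np.uint8);m[:205]=0;m[232:]=0;m[:,:255]=0;m[:,290:]=0
M=cv2.moments(m,True);uv=(M["m10"]/M["m00"],M["m01"]/M["m00"]);print(uv,onplane(p,[uv],166))
E
```

```text
[[482.9 260.1 132. ]
 [526.8 -57.6 132. ]
 [676.7 -36.7 132. ]
 [634.2 281.  132. ]] [[444.8 254.3 110. ]
 [489.8 -59.9 110. ]] [[543.1 107.4 166. ]] [[502.8 -29.2 150. ]]
320.80221384520195 7.870661722894929
320.6083963681595 7.6152396039457315
317.33360471104794 8.153880074987322
152.07574748498854 7.903203274444168
(270.37931034482756, 219.01724137931035) [[543.51682097 109.385466   166.        ]]
```

Request:
{"fn": "drive_tool", "kwargs": {"increments": [{"x": -40,"y": -38,"spin": -8},{"x": -82,"y": -78,"spin": -16},{"x": -124,"y": -118,"spin": -24},{"x": -166,"y": -157,"spin": -32},{"x": -208,"y": -196,"spin": -32}]}}

```text
invalid input at $.increments[0]: expected keys x, y, z, spin, fingers
```

Request:
{"fn": "drive_tool", "kwargs": {"increments": [{"x": -40,"y": -38,"z": -10,"spin": -8,"fingers": 1},{"x": -82,"y": -78,"z": -20,"spin": -16,"fingers": 1},{"x": -124,"y": -118,"z": -20,"spin": -24,"fingers": 0.7},{"x": -166,"y": -157,"z": -20,"spin": -32,"fingers": 0.5},{"x": -208,"y": -196,"z": -20,"spin": -32,"fingers": 0.5}], "squeeze": 15}}

```text
time: 0.72
tool_pos: [375.4, 327.8, 242.3]
orientation: [-180.0, -0.0, -172.0]
force: [1.1, -0.0, 0.4]
finger_gap: 64.7
grasp_force: 0.0
```

Request:
{"fn": "drive_tool", "kwargs": {"increments": [{"x": -15,"y": -60,"z": 0,"spin": 0,"fingers": 0.4},{"x": -30,"y": -120,"z": 0,"spin": 0,"fingers": 0.4},{"x": -45,"y": -180,"z": 0,"spin": 0,"fingers": 0.4},{"x": -60,"y": -240,"z": 0,"spin": 0,"fingers": 0.4},{"x": -75,"y": -300,"z": 0,"spin": 0,"fingers": 0.4}]}}

```text
time: 1.35
tool_pos: [491.0, 41.2, 242.4]
orientation: [180.0, 0.0, -172.0]
force: [0.4, 0.2, -0.7]
finger_gap: 35.0
grasp_force: 0.0
```

```bash
python3 - <<'E'
from cell import *
import cv2,numpy as np
s=sense();p=snapshot("wrist")
cv2.imwrite("pics/w1.png",p["color"]);np.savez("w1.npz",**p,pos=s["tool_pos"],ori=s["orientation"])
print(s["tool_pos"],s["orientation"],s["q"],p["mtx"],p["hand_eye"])
E
```

```text
[490.98535652  41.18634321 242.42941717] [ 1.79978277e+02  1.31450635e-02 -1.72036694e+02] [-30.10810545  -2.13575489  21.8007863  103.87352832   0.78832934
  78.09741853  89.47984338] [[309.70691629   0.         318.23453139]
 [  0.         309.70691629 197.20321185]
 [  0.           0.           1.        ]] [[ 4.56546171e-04 -9.65043429e-01 -2.62089627e-01  7.13699731e+01]
 [ 9.99999021e-01  7.87332500e-04 -1.15710162e-03  3.16402108e-01]
 [ 1.32300500e-03 -2.62088842e-01  9.65042843e-01 -1.61836726e+02]
 [ 0.00000000e+00  0.00000000e+00  0.00000000e+00  1.00000000e+00]]
```

View pics/w1.png

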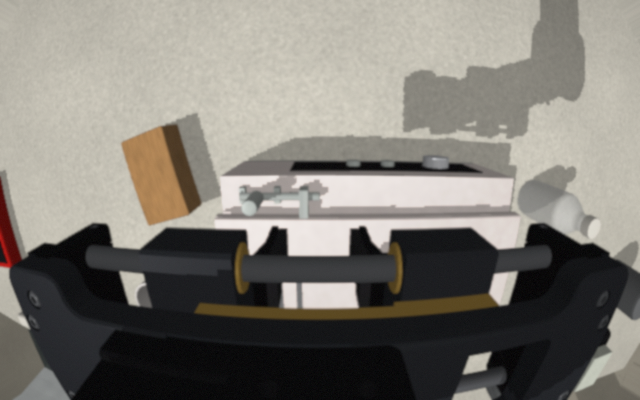

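The wrist view shows the ledge at rows 176–215, the knob near (248,205), the staple at about x=305, the carton at (160,175) and the bottle at the right. I'll take a closer crop.

```bash
python3 - <<'E'
import cv2
a=cv2.imread("pics/w1.png")[160:225,210:340]
cv2.imwrite("pics/w1z.png",cv2.resize(a,None,fx=6,fy=6,interpolation=cv2.INTER_CUBIC))
E
cat >> h.py <<'E'
def wray(p,uv,z):
    uv=np.float64(uv).reshape(-1,2);K=p["mtx"];H=p["hand_eye"]
    d=(uv-[K[0,2],K[1,2]])/K[0,0];r=np.linalg.norm(d,axis=1,keepdims=True)
    v=np.c_[np.sin(r)*d/np.maximum(r,1e-9),np.cos(r)]
    R=Rn.from_euler("xyz",p["ori"],degrees=True).as_matrix()
    c=R@H[:3,3]+p["pos"];v=v@(R@H[:3,:3]).T
    return c+v*((z-c[2])/v[:,2])[:,None]
def tounit(w,o=(589,115),a=8.0):
    c,s=np.cos(np.radians(a)),np.sin(np.radians(a));d=np.asarray(w)[:,:2]-o
    return np.c_[d@[c,s],d@[-s,c]]
E
python3 - <<'E'
from h import *
p=np.load("w1.npz")
# ledge front corners, hood corners
le=wray(p,[(222,177),(513,178)],110);hd=wray(p,[(217,216),(517,213)],132)
for n,w in(("ledge",le),("hood",hd)):
    v=w[1]-w[0];print(n,w.round(1),np.linalg.norm(v),np.degrees(np.arctan2(-v[0],v[1])),w.mean(0).round(1),tounit(w).round(1))
E
```

```text
ledge [[492.1 -55.9 110. ]
 [447.1 254.9 110. ]] 314.07359883605204 8.239592130713337 [469.6  99.5 110. ] [[-119.7 -155.8]
 [-121.   158.3]]
hood [[525.7 -52.3 132. ]
 [481.2 256.3 132. ]] 311.8550819267463 8.20632391695056 [503.4 102.  132. ] [[ -86.  -156.9]
 [ -87.1  154.9]]
```

View pics/w1z.png

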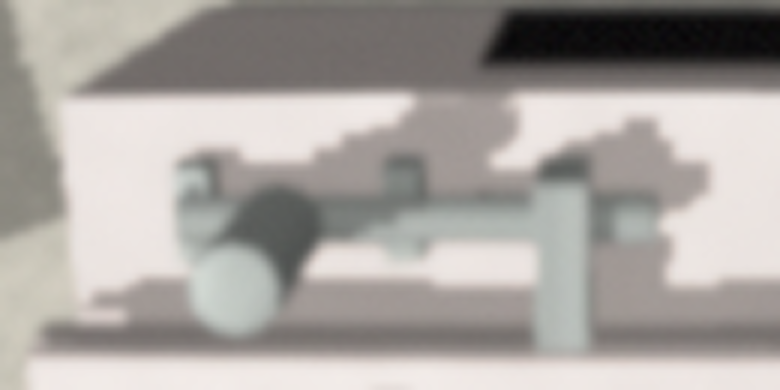

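The knob's top disc is at zoom (235,288), i.e. pixel (248.8,207.6), and the staple is at column 303.

```bash
python3 - <<'E'
from h import *
p=np.load("w1.npz")
k=wray(p,[(248.8,207.6)],159);s=wray(p,[(303.2,190),(303.2,218)],130)
print(k,tounit(k),tounit(s),tounit(p["pos"][None]))
d=k[0]-p["pos"];R=Rn.from_euler("xyz",p["ori"],degrees=True).as_matrix();print(R.T@d)
E
```

```text
[[503.42712087 -16.11638377 159.        ]] [[-102.98796347 -117.93092519]] [[-111.00417711  -73.14843563]
 [ -83.99805961  -73.51630785]] [[-107.33364722  -59.45430548]]
[ -4.36399246 -58.50545205  83.40824492]
```

Request:
{"fn": "drive_tool", "kwargs": {"increments": [{"x": -4,"y": -30,"z": 0,"spin": 0,"fingers": 0.4},{"x": -4,"y": -58,"z": 0,"spin": 0,"fingers": 0.4},{"x": -4,"y": -58,"z": 0,"spin": 0,"fingers": 0.4},{"x": -4,"y": -58,"z": 30,"spin": 0,"fingers": 0.4},{"x": -4,"y": -58,"z": 50,"spin": 0,"fingers": 0.4}]}}

```text
time: 2.02
tool_pos: [502.0, -12.1, 191.3]
orientation: [179.9, -0.1, -172.0]
force: [-0.1, -0.0, 0.9]
finger_gap: 34.6
grasp_force: 0.0
```

Request:
{"fn": "drive_tool", "kwargs": {"increments": [{"x": -1,"y": -4,"z": 10,"spin": 0,"fingers": 0.4},{"x": -1,"y": -4,"z": 35,"spin": 0,"fingers": 0.4},{"x": -1,"y": -4,"z": 55,"spin": 0,"fingers": 0.4},{"x": -1,"y": -4,"z": 55,"spin": 0,"fingers": 0.1},{"x": -1,"y": -4,"z": 55,"spin": 0,"fingers": 0.1}], "squeeze": 15}}

```text
time: 2.65
tool_pos: [505.0, -17.4, 138.5]
orientation: [180.0, 0.1, -172.0]
force: [0.7, -0.1, -0.4]
finger_gap: 22.5
grasp_force: 0.0
```

Request:
{"fn": "drive_tool", "kwargs": {"increments": [{"x": 1,"y": 0,"z": 1,"spin": 0,"fingers": 0.05},{"x": 1,"y": 0,"z": 1,"spin": 0,"fingers": 0.05},{"x": 1,"y": 0,"z": 1,"spin": 0,"fingers": 0.05},{"x": 1,"y": 0,"z": 1,"spin": 0,"fingers": 0.05}]}}

```text
time: 3.15
tool_pos: [504.5, -17.2, 138.0]
orientation: [180.0, 0.2, -172.0]
force: [0.4, 2.8, 7.5]
finger_gap: 13.7
grasp_force: 15.0
```

Request:
{"fn": "drive_tool", "kwargs": {"increments": [{"x": 0,"y": -6,"z": -1,"spin": 0,"fingers": 0.05},{"x": 0,"y": -12,"z": -1,"spin": 0,"fingers": 0.05},{"x": 0,"y": -18,"z": -1,"spin": 0,"fingers": 0.05},{"x": 0,"y": -24,"z": -1,"spin": 0,"fingers": 0.05},{"x": 0,"y": -27,"z": -1,"spin": 0,"fingers": 0.05}]}}

```text
time: 3.78
tool_pos: [508.2, -43.6, 138.0]
orientation: [179.9, 0.2, -172.1]
force: [2.4, 7.3, 1.2]
finger_gap: 13.5
grasp_force: 15.0
```

Request:
{"fn": "drive_tool", "kwargs": {"increments": [{"x": 0,"y": -1,"z": 0,"spin": 0,"fingers": 0.05},{"x": 0,"y": 0,"z": 0,"spin": 0,"fingers": 0.35},{"x": 0,"y": 0,"z": 0,"spin": 0,"fingers": 0.35},{"x": 0,"y": 0,"z": -25,"spin": 0,"fingers": 0.35},{"x": 0,"y": 0,"z": -75,"spin": 0,"fingers": 0.7}]}}

```text
time: 4.4
tool_pos: [504.7, -45.6, 211.0]
orientation: [-180.0, -0.4, -172.1]
force: [1.4, 0.8, 0.1]
finger_gap: 34.5
grasp_force: 0.0
```

```bash
python3 - <<'E'
from cell import *
import cv2,numpy as np
from h import *
s=sense();p=snapshot("wrist")
cv2.imwrite("pics/w2.png",p["color"])
q=dict(p,pos=s["tool_pos"],ori=s["orientation"])
R=Rn.from_euler("xyz",s["orientation"],degrees=True).as_matrix()
t=np.load("top1.npz")
pl=onplane(t,[(270.4,219.0)],168)[0];u=np.array([589-45*np.cos(np.radians(8)),115-45*np.sin(np.radians(8)),0])
print(s["tool_pos"],pl,u);print(R.T@(pl-s["tool_pos"]),R.T@(u-s["tool_pos"]))
E
```

```text
[504.68246861 -45.61699195 210.96326371] [543.42949859 109.16826235 168.        ] [544.43793691 108.73721046   0.        ]
[-59.88489564 148.04733353  42.44332244] [-61.93026956 147.62595218 210.43392229]
```

View pics/w2.png

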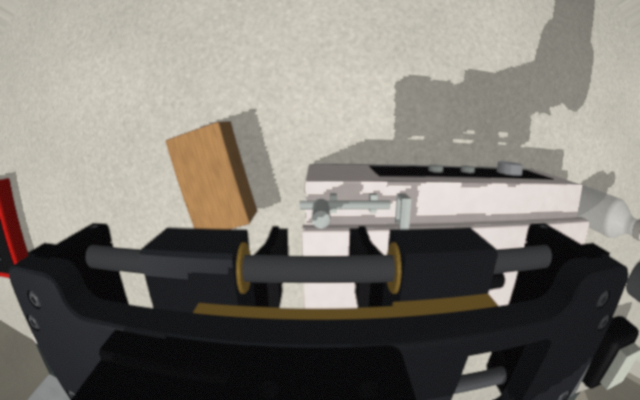

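The bolt is drawn: the knob is at (320,213) and its rod end is clear of the staple at column 405. Next is the pull.

Request:
{"fn": "drive_tool", "kwargs": {"increments": [{"x": -20,"y": 50,"z": -15,"spin": 0,"fingers": 0.7},{"x": -40,"y": 100,"z": -15,"spin": 0,"fingers": 0.7},{"x": -61,"y": 148,"z": -15,"spin": 0,"fingers": 0.7},{"x": -61,"y": 148,"z": -15,"spin": 0,"fingers": 0.7},{"x": -61,"y": 148,"z": 0,"spin": 0,"fingers": 0.7}]}}

```text
time: 5.08
tool_pos: [547.6, 109.1, 212.5]
orientation: [-179.9, 0.1, -172.1]
force: [0.1, -0.4, 0.3]
finger_gap: 60.7
grasp_force: 0.0
```

Request:
{"fn": "drive_tool", "kwargs": {"increments": [{"x": 3,"y": 0,"z": 20,"spin": 0,"fingers": 0.7},{"x": 3,"y": 0,"z": 40,"spin": 0,"fingers": 0.7},{"x": 3,"y": 0,"z": 55,"spin": 0,"fingers": 0.7},{"x": 3,"y": 0,"z": 63,"spin": 0,"fingers": 0.7},{"x": 3,"y": 0,"z": 63,"spin": 0,"fingers": 0.7}]}}

```text
time: 5.7
tool_pos: [543.7, 109.4, 149.0]
orientation: [-180.0, -0.1, -172.1]
force: [-1.0, -1.1, 0.7]
finger_gap: 61.0
grasp_force: 0.0
```

Request:
{"fn": "drive_tool", "kwargs": {"increments": [{"x": 0,"y": 0,"z": 0,"spin": 0,"fingers": 0.25},{"x": 0,"y": 0,"z": 0,"spin": 0,"fingers": 0.25},{"x": 0,"y": 0,"z": 0,"spin": 0,"fingers": 0.25},{"x": 0,"y": 0,"z": 0,"spin": 0,"fingers": 0.25}], "squeeze": 25}}

```text
time: 6.2
tool_pos: [544.4, 109.3, 149.9]
orientation: [-179.9, 0.0, -172.1]
force: [-0.2, -2.3, 0.1]
finger_gap: 31.7
grasp_force: 25.0
```

Request:
{"fn": "drive_tool", "kwargs": {"increments": [{"x": -4.6,"y": 0,"z": -3.2,"spin": 0,"fingers": 0.25},{"x": -9.2,"y": 0,"z": -6.3,"spin": 0,"fingers": 0.25},{"x": -13.9,"y": 0,"z": -9.3,"spin": 0,"fingers": 0.25},{"x": -18.7,"y": 0,"z": -12.1,"spin": 0,"fingers": 0.25},{"x": -23.7,"y": 0,"z": -14.8,"spin": 0,"fingers": 0.25}]}}

```text
time: 6.82
tool_pos: [566.3, 112.4, 163.7]
orientation: [-179.9, -0.2, -172.1]
force: [-4.9, -2.8, -1.4]
finger_gap: 31.7
grasp_force: 25.0
```

Request:
{"fn": "drive_tool", "kwargs": {"increments": [{"x": -1.6,"y": 0,"z": -0.9,"spin": 0,"fingers": 0.25},{"x": -3.2,"y": 0,"z": -1.7,"spin": 0,"fingers": 0.25},{"x": -4.9,"y": 0,"z": -2.5,"spin": 0,"fingers": 0.25},{"x": -4.9,"y": 0,"z": -2.5,"spin": 0,"fingers": 0.25}]}}

```text
time: 7.32
tool_pos: [571.9, 113.3, 166.6]
orientation: [-180.0, -0.1, -172.1]
force: [-3.8, -3.8, -0.8]
finger_gap: 31.7
grasp_force: 25.0
```

Request:
{"fn": "drive_tool", "kwargs": {"increments": [{"x": -1,"y": 0,"z": -0.5,"spin": 0,"fingers": 0.25},{"x": -2,"y": 0,"z": -1,"spin": 0,"fingers": 0.25},{"x": -3,"y": 0,"z": -1.5,"spin": 0,"fingers": 0.25},{"x": -3,"y": 0,"z": -1.5,"spin": 0,"fingers": 0.25}]}}

```text
time: 7.82
tool_pos: [574.9, 113.6, 168.0]
orientation: [-180.0, -0.1, -172.1]
force: [-3.1, -3.6, -0.8]
finger_gap: 31.8
grasp_force: 25.0
```

Request:
{"fn": "drive_tool", "kwargs": {"increments": [{"x": 0,"y": 0,"z": 0,"spin": 0,"fingers": 0.7},{"x": 0,"y": 0,"z": 0,"spin": 0,"fingers": 0.7},{"x": 0,"y": 0,"z": 0,"spin": 0,"fingers": 0.7},{"x": 0,"y": 0,"z": -30,"spin": 0,"fingers": 0.7},{"x": 0,"y": 0,"z": -65,"spin": 0,"fingers": 0.4}]}}

```text
time: 8.45
tool_pos: [575.2, 114.8, 233.8]
orientation: [180.0, -0.0, -172.0]
force: [0.4, 0.5, 0.3]
finger_gap: 55.5
grasp_force: 0.0
```

```bash
python3 - <<'E'
from cell import *
import cv2,numpy as np
from h import *
s=sense();p=snapshot("top");a=p["color"][160:270,190:350]
cv2.imwrite("pics/t2z.png",cv2.resize(a,None,fx=5,fy=5,interpolation=cv2.INTER_CUBIC))
R=Rn.from_euler("xyz",s["orientation"],degrees=True).as_matrix()
c,n=np.cos(np.radians(8)),np.sin(np.radians(8))
x,y=-77.5,-43
w=np.array([589+c*x-n*y,115+n*x+c*y,180]);print(s["tool_pos"],w,R.T@(w-s["tool_pos"]))
E
```

```text
[575.1598829  114.84796818 233.78141284] [518.23866801  61.63255772 180.        ] [ 63.72769365 -44.81921413  53.7992945 ]
```

View pics/t2z.png

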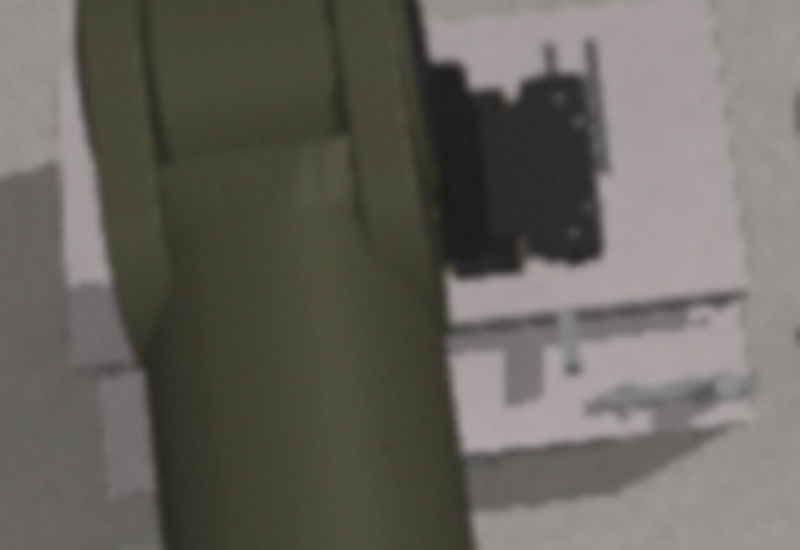

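The hood stands raised (edge near row 300–330), and the bolt is drawn clear of the staple. I'll move in front of the edge with the fingers shut.

Request:
{"fn": "drive_tool", "kwargs": {"increments": [{"x": 25,"y": -18,"z": 0,"spin": 0,"fingers": 0.0},{"x": 50,"y": -36,"z": 0,"spin": 0,"fingers": 0.0},{"x": 64,"y": -45,"z": 0,"spin": 0,"fingers": 0.0},{"x": 64,"y": -45,"z": 20,"spin": 0,"fingers": 0.0},{"x": 64,"y": -45,"z": 40,"spin": 0,"fingers": 0.0}], "squeeze": 5}}

```text
time: 9.12
tool_pos: [518.7, 61.7, 193.5]
orientation: [179.9, 0.1, -172.0]
force: [0.3, 0.8, 0.2]
finger_gap: 5.1
grasp_force: 0.0
```

```bash
python3 - <<'E'
from cell import *
import cv2,numpy as np
from h import *
s=sense();p=snapshot("wrist");a=p["color"][150:285,200:470]
cv2.imwrite("pics/w3.png",cv2.resize(a,None,fx=2.9,fy=2.9,interpolation=cv2.INTER_CUBIC))
np.savez("w3.npz",**p,pos=s["tool_pos"],ori=s["orientation"])
print(s["tool_pos"],tounit(s["tool_pos"][None]))
E
```

```text
[518.70565482  61.67895916 193.48485471] [[-77.03110005 -43.01904213]]
```

View pics/w3.png

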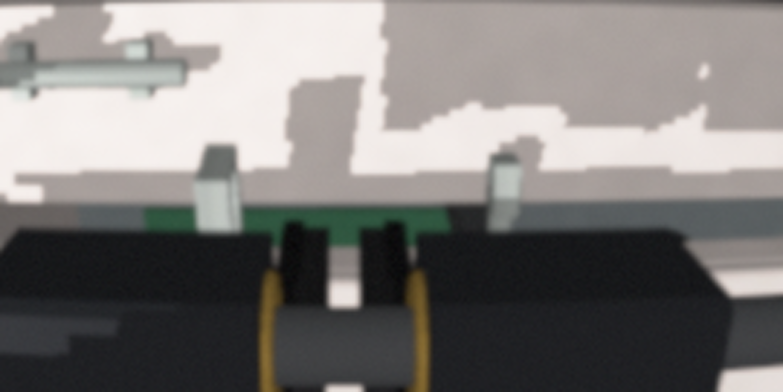

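The wrist view shows the catch's tab at zoom (505,175), about pixel (374,210), with the staple at zoom (217,190).

```bash
python3 - <<'E'
from h import *
p=np.load("w3.npz")
f=lambda a:(np.array(a)+.5)/2.9-.5+[200,150]
t=wray(p,f([(490,163),(522,163)]),123);b=wray(p,f([(505,154)]),110);print(tounit(t),tounit(b))
print(tounit(wray(p,f([(217,150)]),135)))
E
```

```text
[[-78.03532207  -3.06066011]
 [-78.00431851   5.87501465]] [[-76.76462595   3.43762611]]
[[-85.19561533 -75.47570474]]
```

Request:
{"fn": "drive_tool", "kwargs": {"increments": [{"x": 1,"y": 0,"z": 20,"spin": 0,"fingers": 0.0},{"x": 1,"y": 0,"z": 38,"spin": 0,"fingers": 0.0},{"x": 1,"y": 0,"z": 54,"spin": 0,"fingers": 0.0},{"x": 1,"y": 0,"z": 66,"spin": 0,"fingers": 0.0},{"x": 1,"y": 0,"z": 66,"spin": 0,"fingers": 0.0}]}}

```text
time: 9.8
tool_pos: [516.6, 60.8, 126.4]
orientation: [-180.0, -0.1, -172.1]
force: [0.5, -0.0, 0.2]
finger_gap: 0.1
grasp_force: 0.0
```

Request:
{"fn": "drive_tool", "kwargs": {"increments": [{"x": -1.5,"y": 0,"z": 4,"spin": 0,"fingers": 0.0},{"x": -1.5,"y": 0,"z": 8,"spin": 0,"fingers": 0.0},{"x": -1.5,"y": 0,"z": 10,"spin": 0,"fingers": 0.0},{"x": -1.5,"y": 8,"z": 10,"spin": 0,"fingers": 0.0},{"x": -1.5,"y": 14,"z": 10,"spin": 0,"fingers": 0.0}]}}

```text
time: 10.42
tool_pos: [516.7, 75.9, 117.5]
orientation: [180.0, 0.0, -172.0]
force: [-0.1, 0.5, -0.9]
finger_gap: 0.5
grasp_force: 0.0
```

Request:
{"fn": "drive_tool", "kwargs": {"increments": [{"x": 0,"y": 2,"z": 1,"spin": 0,"fingers": 0.0},{"x": 0,"y": 4,"z": 1,"spin": 0,"fingers": 0.0},{"x": 0,"y": 6,"z": 1,"spin": 0,"fingers": 0.0},{"x": 0,"y": 8,"z": 1,"spin": 0,"fingers": 0.0},{"x": 0,"y": 8,"z": 1,"spin": 0,"fingers": 0.0}]}}

```text
time: 11.05
tool_pos: [515.6, 83.0, 116.4]
orientation: [180.0, 0.0, -172.0]
force: [0.3, 0.5, 0.9]
finger_gap: 0.6
grasp_force: 0.0
```

Request:
{"fn": "drive_tool", "kwargs": {"increments": [{"x": 0,"y": 1.5,"z": 0,"spin": 0,"fingers": 0.0},{"x": 0,"y": 3,"z": 0,"spin": 0,"fingers": 0.0},{"x": 0,"y": 4.5,"z": 0,"spin": 0,"fingers": 0.0},{"x": 0,"y": 6,"z": 0,"spin": 0,"fingers": 0.0}]}}

```text
time: 11.55
tool_pos: [514.8, 88.9, 116.4]
orientation: [180.0, 0.0, -172.1]
force: [0.3, -0.2, 0.7]
finger_gap: 0.2
grasp_force: 0.0
```

Request:
{"fn": "drive_tool", "kwargs": {"increments": [{"x": 0,"y": 1,"z": 0,"spin": 0,"fingers": 0.0},{"x": 0,"y": 2,"z": 0,"spin": 0,"fingers": 0.0},{"x": 0,"y": 3,"z": 0,"spin": 0,"fingers": 0.0},{"x": 0,"y": 4,"z": 0,"spin": 0,"fingers": 0.0}]}}

```text
time: 12.05
tool_pos: [514.2, 92.8, 116.4]
orientation: [180.0, 0.0, -172.1]
force: [-0.2, 0.4, 0.4]
finger_gap: 0.6
grasp_force: 0.0
```

Request:
{"fn": "drive_tool", "kwargs": {"increments": [{"x": 0,"y": 1,"z": 0,"spin": 0,"fingers": 0.0},{"x": 0,"y": 2,"z": 0,"spin": 0,"fingers": 0.0},{"x": 0,"y": 3,"z": 0,"spin": 0,"fingers": 0.0},{"x": 0,"y": 4,"z": 0,"spin": 0,"fingers": 0.0}]}}

```text
time: 12.55
tool_pos: [513.7, 95.6, 116.3]
orientation: [-179.9, -0.0, -172.1]
force: [0.2, -5.0, 1.4]
finger_gap: 0.4
grasp_force: 2.5
```

Request:
{"fn": "drive_tool", "kwargs": {"increments": [{"x": 0,"y": 1.5,"z": 0,"spin": 0,"fingers": 0.0},{"x": 0,"y": 3,"z": 0,"spin": 0,"fingers": 0.0},{"x": 0,"y": 4.5,"z": 0,"spin": 0,"fingers": 0.0},{"x": 0,"y": 6,"z": 0,"spin": 0,"fingers": 0.0}]}}

```text
time: 13.05
tool_pos: [512.9, 101.8, 116.3]
orientation: [-179.9, -0.0, -172.1]
force: [0.5, -5.6, 1.6]
finger_gap: 0.5
grasp_force: 2.5
```

Request:
{"fn": "drive_tool", "kwargs": {"increments": [{"x": 0,"y": 1.5,"z": 0,"spin": 0,"fingers": 0.0},{"x": 0,"y": 3,"z": 0,"spin": 0,"fingers": 0.0},{"x": 0,"y": 4.5,"z": 0,"spin": 0,"fingers": 0.0},{"x": 0,"y": 6,"z": 0,"spin": 0,"fingers": 0.0}]}}

```text
time: 13.55
tool_pos: [512.7, 107.5, 116.4]
orientation: [-179.9, 0.1, -172.1]
force: [2.4, -4.9, -0.8]
finger_gap: 0.7
grasp_force: 2.2
```

Request:
{"fn": "drive_tool", "kwargs": {"increments": [{"x": 0,"y": 1,"z": 0,"spin": 0,"fingers": 0.0},{"x": 0,"y": 2,"z": 0,"spin": 0,"fingers": 0.0},{"x": 0,"y": 3,"z": 0,"spin": 0,"fingers": 0.0}]}}

```text
time: 13.92
tool_pos: [511.9, 110.5, 116.3]
orientation: [-179.9, 0.0, -172.1]
force: [1.9, -4.8, -0.0]
finger_gap: 0.6
grasp_force: 2.1
```

Request:
{"fn": "drive_tool", "kwargs": {"increments": [{"x": 0,"y": -4,"z": 0,"spin": 0,"fingers": 0.0},{"x": 0,"y": -8,"z": 0,"spin": 0,"fingers": 0.0},{"x": 2,"y": -8,"z": -30,"spin": 0,"fingers": 0.0},{"x": 2,"y": -8,"z": -80,"spin": 0,"fingers": 0.5},{"x": 2,"y": -8,"z": -125,"spin": 0,"fingers": 0.75}]}}

```text
time: 14.55
tool_pos: [510.5, 104.2, 243.0]
orientation: [179.9, 0.0, -172.0]
force: [0.6, 0.6, -0.3]
finger_gap: 13.2
grasp_force: 0.0
```

Request:
{"fn": "drive_tool", "kwargs": {"increments": [{"x": -30,"y": 0,"z": 0,"spin": 0,"fingers": 0.7},{"x": -65,"y": 0,"z": 0,"spin": 0,"fingers": 0.7},{"x": -65,"y": 0,"z": 0,"spin": 0,"fingers": 0.7},{"x": -65,"y": 0,"z": 0,"spin": 0,"fingers": 0.7},{"x": -65,"y": 0,"z": 15,"spin": 0,"fingers": 0.7}]}}

```text
time: 15.18
tool_pos: [575.2, 112.6, 227.1]
orientation: [179.9, 0.1, -172.0]
force: [-0.6, 0.2, -0.1]
finger_gap: 58.4
grasp_force: 0.0
```

Request:
{"fn": "drive_tool", "kwargs": {"increments": [{"x": 0,"y": 1,"z": 20,"spin": 0,"fingers": 0.7},{"x": 0,"y": 1,"z": 40,"spin": 0,"fingers": 0.7},{"x": 0,"y": 1,"z": 54,"spin": 0,"fingers": 0.7},{"x": 0,"y": 1,"z": 58,"spin": 0,"fingers": 0.7},{"x": 0,"y": 1,"z": 58,"spin": 0,"fingers": 0.7}]}}

```text
time: 15.8
tool_pos: [575.0, 113.4, 168.5]
orientation: [180.0, 0.0, -172.1]
force: [-0.2, -0.8, -0.6]
finger_gap: 61.0
grasp_force: 0.0
```

Request:
{"fn": "drive_tool", "kwargs": {"increments": [{"x": 0,"y": 0,"z": 0,"spin": 0,"fingers": 0.25},{"x": 0,"y": 0,"z": 0,"spin": 0,"fingers": 0.25},{"x": 0,"y": 0,"z": 0,"spin": 0,"fingers": 0.25},{"x": 0,"y": 0,"z": 0,"spin": 0,"fingers": 0.25}], "squeeze": 25}}

```text
time: 16.3
tool_pos: [575.1, 113.6, 168.6]
orientation: [180.0, 0.0, -172.0]
force: [-1.0, 1.1, 0.4]
finger_gap: 31.5
grasp_force: 25.0
```

Request:
{"fn": "drive_tool", "kwargs": {"increments": [{"x": -1.7,"y": 0,"z": -0.8,"spin": 0,"fingers": 0.25},{"x": -3.4,"y": 0,"z": -1.6,"spin": 0,"fingers": 0.25},{"x": -5.1,"y": 0,"z": -2.3,"spin": 0,"fingers": 0.25},{"x": -6.8,"y": 0,"z": -3,"spin": 0,"fingers": 0.25}]}}

```text
time: 16.8
tool_pos: [580.7, 114.5, 171.2]
orientation: [180.0, -0.1, -172.0]
force: [-5.0, 0.1, 1.2]
finger_gap: 31.4
grasp_force: 25.0
```

Request:
{"fn": "drive_tool", "kwargs": {"increments": [{"x": -1.3,"y": 0,"z": -0.6,"spin": 0,"fingers": 0.25},{"x": -2.6,"y": 0,"z": -1.1,"spin": 0,"fingers": 0.25},{"x": -3.9,"y": 0,"z": -1.6,"spin": 0,"fingers": 0.25}]}}

```text
time: 17.18
tool_pos: [584.7, 115.0, 172.8]
orientation: [180.0, -0.1, -172.0]
force: [-5.6, -0.0, 0.9]
finger_gap: 31.8
grasp_force: 25.0
```

Request:
{"fn": "drive_tool", "kwargs": {"increments": [{"x": -2.8,"y": 0,"z": -1.1,"spin": 0,"fingers": 0.25},{"x": -5.8,"y": 0,"z": -2.2,"spin": 0,"fingers": 0.25},{"x": -8.4,"y": 0,"z": -3.1,"spin": 0,"fingers": 0.25},{"x": -11.1,"y": 0,"z": -4,"spin": 0,"fingers": 0.25}]}}

```text
time: 17.68
tool_pos: [596.6, 116.7, 177.1]
orientation: [180.0, -0.0, -172.0]
force: [-4.5, 1.3, 3.2]
finger_gap: 31.8
grasp_force: 25.0
```

Request:
{"fn": "drive_tool", "kwargs": {"increments": [{"x": -10.7,"y": 0,"z": -3.1,"spin": 0,"fingers": 0.25},{"x": -21.6,"y": 0,"z": -5.6,"spin": 0,"fingers": 0.25},{"x": -32.6,"y": 0,"z": -7.4,"spin": 0,"fingers": 0.25},{"x": -43.7,"y": 0,"z": -8.5,"spin": 0,"fingers": 0.25},{"x": -54.8,"y": 0,"z": -9,"spin": 0,"fingers": 0.25}]}}

```text
time: 18.3
tool_pos: [652.0, 124.5, 186.4]
orientation: [180.0, 0.1, -172.0]
force: [-2.9, 1.8, 2.3]
finger_gap: 32.1
grasp_force: 25.0
```

Request:
{"fn": "drive_tool", "kwargs": {"increments": [{"x": -14.9,"y": 0,"z": 0.4,"spin": 0,"fingers": 0.25},{"x": -29.7,"y": 0,"z": 2,"spin": 0,"fingers": 0.25},{"x": -44.3,"y": 0,"z": 4.8,"spin": 0,"fingers": 0.25},{"x": -58.6,"y": 0,"z": 8.7,"spin": 0,"fingers": 0.25},{"x": -72.7,"y": 0,"z": 13.8,"spin": 0,"fingers": 0.25}]}}

```text
time: 18.92
tool_pos: [725.1, 135.0, 172.9]
orientation: [180.0, 0.2, -172.0]
force: [-1.5, 2.7, 2.5]
finger_gap: 31.9
grasp_force: 25.0
```

Request:
{"fn": "drive_tool", "kwargs": {"increments": [{"x": 0,"y": 0,"z": 0,"spin": 0,"fingers": 0.25},{"x": 0,"y": 0,"z": 0,"spin": 0,"fingers": 0.25}]}}

```text
time: 19.18
tool_pos: [725.4, 135.1, 172.7]
orientation: [180.0, 0.3, -172.0]
force: [4.0, 3.7, 0.4]
finger_gap: 31.6
grasp_force: 25.0
```

Request:
{"fn": "drive_tool", "kwargs": {"increments": [{"x": 0,"y": 0,"z": 0,"spin": 0,"fingers": 0.7},{"x": 0,"y": 0,"z": 0,"spin": 0,"fingers": 0.7},{"x": 0,"y": 0,"z": 0,"spin": 0,"fingers": 0.7},{"x": 0,"y": 0,"z": 0,"spin": 0,"fingers": 0.7},{"x": -5,"y": 0,"z": -25,"spin": 0,"fingers": 0.7}]}}

```text
time: 19.8
tool_pos: [726.2, 134.4, 194.9]
orientation: [-180.0, -0.3, -172.1]
force: [0.6, 0.3, 0.7]
finger_gap: 60.3
grasp_force: 0.0
```

Request:
{"fn": "drive_tool", "kwargs": {"increments": [{"x": -4,"y": 0,"z": -30,"spin": 0,"fingers": 0.7},{"x": -4,"y": 0,"z": -60,"spin": 0,"fingers": 0.7},{"x": -4,"y": 0,"z": -90,"spin": 0,"fingers": 0.7},{"x": -4,"y": 0,"z": -90,"spin": 0,"fingers": 0.7},{"x": -4,"y": 0,"z": -90,"spin": 0,"fingers": 0.7}]}}

```text
time: 20.42
tool_pos: [731.4, 135.1, 286.2]
orientation: [-180.0, -0.1, -172.1]
force: [1.0, -1.0, 0.2]
finger_gap: 61.1
grasp_force: 0.0
```

```bash
python3 - <<'E'
from cell import *
import cv2
s=sense();p=snapshot("scene");print(s["tool_pos"],s["force"],s["joint_vel"].round(2))
cv2.imwrite("pics/end.png",p["color"])
E
```

```text
[731.44427051 135.14821502 286.22661509] [ 0.9838076 -0.9585738  0.1582566] [-0.04  0.75 -0.11  1.16 -0.08  0.14 -0.01]
```

View pics/end.png

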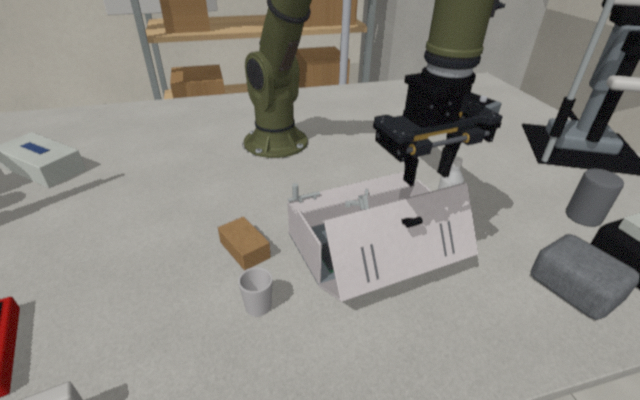

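The hood stands wide open with its pull at (412,222). The gripper is clear above it, and the carton, cup and bottle are unmoved.

```bash
python3 -c "
from cell import *
print(close_job())"
```

```text
the job is handed in; nothing more can be done
None
```

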